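Lengthen the jar holder by one hole and add the teal jar

TASK

The jar holder is too short for a second jar. Press its red snap button flush and push the sliding tube out to the next hole, one hole only, until the button pops fully up again and locks. Then stand the teal-labelled glaze jar upright on the holder's board, in the gap between the ochre jar and the sliding end stop, and leave the other jars and the can standing where they are.

Things in the scene. Friction and masses are not known exactly. Their poses are not given: they have to be found in the camera images.
- holder: Extendable jar holder, fixed to the table. Origin on the table; x runs across it from the tube (front) to the jars (back), y along the tube the way it lengthens, z up. Plywood board from x -75 to 85, y -127 to 133 mm, top at z 8 mm. A square aluminium tube, 30 x 30 mm, wall 2.5 mm, lies along y at x -50 mm, from y -120 to its mouth at y 10 mm; its top face is at z 42 mm.
- second_hole (a point): Centre of the second (the next) of three round 17 mm holes in the top face of the tube (holder x -50, y -50, z 42 mm). First hole: y -90 mm, where the button starts; third hole: y -10 mm.
- fixed_stop (a point): Inner face, toward +y, of the fixed grey end stop (holder x 35, y -100, z 40 mm): a plate 6 mm thick, x -15 to 85 mm, top 70 mm above the table. Along the back edge of the board (x 79 to 83 mm) runs a low fence, 17 mm above the table.
- jar_place (a point): Point on the board's top (holder x 35, y 11, z 8 mm): middle of the gap between ochre jar and sliding end stop once the tube is in the second hole. The gap is then about 90 mm long (about 50 mm at the start). Between the face of the tube and the jars' centre line there are 70 mm, so a jar fits held across the holder's x; along y there is no room for fingers.
- slide (a joint): How far the inner steel tube is pushed out along the holder's +y, m: 0 in the first hole (start), 0.040 in the second (next), 0.080 in the third; it can go from -0.004 to 0.088. About 2 N of friction, stays where it is left, about 0.5 mm of play either way when locked. Button, thumb tab and sliding end stop travel with it.
- button (a joint): How far the red button is pressed, m: 0 fully up (6.5 mm above the tube's top face; in a hole it locks the tube), 0.0065 flush, 0.009 when caught under the wall between holes. Spring: 3 N at first, 5.5 N at flush. Once the tube has gone some 10 mm the button stays down by itself. It pops up by itself in the next hole if nothing presses on it, and blocks the tube.
- button_top (a point): Crown of the red round-topped snap button, 16 mm across, that stands out of a hole in the tube's top face and is carried by the inner tube. Press it straight down, flush, with shut fingers; while it is flush, a push of roughly 8 N on the thumb tab slides its round top under the edge of the hole.
- thumb_tab (a point): Middle of the working face of the grey thumb tab, an upright plate on the inner tube: 34 mm wide across the tube (x), 5 mm thick, from 1 to 21 mm above the tube's top face. The face looks to the holder's -y, at the button, 18 mm from the button's centre: shut fingers that press the button can push the tab to +y at the same time, then lift a few mm and go on pushing.
- end_stop (a point): Point on the inner face (toward -y, facing the jars) of the sliding end stop, a grey plate 6 mm thick on the end of the inner tube, from 14 to 66 mm above the table, spanning holder x -65 to 58 mm. The point lies at holder x 35 mm, 40 mm above the table.
- jar_teal: White screw-top glaze jar with a teal label and a teal spot on its lid, 62 mm in diameter, 73 mm high, 0.24 kg, on the table at the right. Origin: centre of its underside, z up. It goes in line with the ochre jar, at jar_place.
- jar_ochre: The same kind of jar with an ochre label, 62 mm in diameter, 73 mm high, already standing on the board, about 4 mm from the fixed end stop (holder x 35, y -65 mm). Origin: centre of its underside.
- jar_red: Smaller glaze jar with a red-brown label, 58 mm in diameter, 67 mm high, on the table: not to be moved. Origin: centre of its underside. It and the teal jar may have changed places.
- can_silver: Silver drink can, 66 mm in diameter, 115 mm high, on the table: not to be moved. Origin: centre of its underside.
There are look-alikes about, which are no part of the job. Leave any purple look-alike of the jar_teal alone.

How it is judged (in metres and radians):
On the way, in this order (a step that is already met when the one before it is completed fails the run):
1. the red button is pressed about flush (value of joint button above 0.0055 m).
2. the tube stands in the second hole with the button popped up (value of joint slide between 0.037 and 0.043 m and value of joint button below 0.0015 m), for 0.2 s.
At the end, for the whole second after the job is handed in: The tube is locked in the second hole (37 to 43 mm out) with the button up to within 1.5 mm; the teal jar stands at rest and upright (within 0.1 rad) on the board between the ochre jar and the sliding end stop, within 25 mm of the jars' line; the ochre jar still stands on the board (all of step 2 and x of jar_teal in the frame of holder between 0.01 and 0.06 m and y of jar_teal in the frame of holder between -0.025 and 0.035 m and z of jar_teal in the frame of holder between 0.004 and 0.012 m and angle between each of jar_teal, jar_ochre's own z axis and vertical below 0.1 rad and linear speed of jar_teal below 0.01 m/s and z of jar_ochre in the frame of holder above 0.004 m); the robot touches nothing.
It fails at once if the ochre jar is tipped over or shoved more than 20 mm (distance of jar_ochre from where it was at the start of the episode above 0.02 m or angle between jar_ochre's own z axis and vertical above 0.5 rad).
It fails at once if the red-labelled jar is tipped over or moved more than 20 mm (distance of jar_red from where it was at the start of the episode above 0.02 m or angle between jar_red's own z axis and vertical above 0.5 rad).
It fails at once if the can is tipped over or moved more than 20 mm (distance of can_silver from where it was at the start of the episode above 0.02 m or angle between can_silver's own z axis and vertical above 0.5 rad).
It fails at once if the tube is pushed past the next hole (value of joint slide above 0.055 m).
It also fails if it takes over 48 s, if anything falls off the work surface, if the arm or the gripper's body presses on something with over 40 N, if the wrist force passes 120 N, or if a joint passes its speed limit or range.

ROBOT

A 6-joint arm with a two-finger parallel gripper is mounted at the origin on a cart in front of the work surface, level with it; the furniture and walls round the work are solid. World frame = base frame: x ahead of the robot, y to its left, z up, the work surface at z = 0. Lengths are in mm, angles in degrees, forces in N, time in s.
With the tool pointing down it reaches from about 300 to 775 mm from the base axis. Payload 14.6 kg.
Tool frame: the origin (TCP) lies on the centre line of the jaws, within the pads' length; the fingertips stand 22 mm ahead of it and the grasp point (between the pads) lies 3 mm ahead of it; z points along the fingers, y is the direction in which the jaws open and shut (so a half turn about z gives the same grasp; the last joint's range is limited). The gripper opens to 85 mm and grips with 20 to 120 N. Pads are 22 mm wide; open, the fingers measure 114 mm over their backs; the gripper's body (76 mm by 85 mm) begins 54 mm behind the grasp point. The pads swing forward as they close: fully open they stand 13 mm farther back than shut.
Start: joints at [66.773, 17.183, 87.147, -0, 75.671, -3.816], TCP at [182.793, 518.726, 253.281] pointing down, gripper open.
Joint ranges: [-173.82, 173.82], [-45.26, 126.66], [13.44, 144.39], [-59.66, 239.66], [0, 175.72], [-146.38, 146.38]. Speed limits (degrees/s): [127.2, 127.2, 147.25, 180, 180, 180].

INTERFACE

Orientations are given as a 3x3 rotation matrix whose columns are the frame's x, y, z axes.
In Python, from rig import telemetry, imaging, finish_job gives the robot as it stands.
- The arm moves only by the tool drive_tool, never from a script. Its argument "deltas" is a list of rows, each a list of 5 numbers: the gripper command: -1 is shut, 1 is fully open, values between are in proportion, then the shift along the tool's x, y, z normalised to -1 to 1, where 1 is 0.6 m, then the turn about the tool's z normalised to -1 to 1, where 1 is 180 degrees. In form: [[fingers, dx, dy, dz, roll], ...]. A call has 1 to 10 rows; each row is the pose to reach, as a shift and turn from the pose commanded when the call began, along the tool's axes at that moment, turning the shorter way round; what a row does not reach only later rows make up. A row lasts 1/10 s, in which the tool goes at most 50 mm and 8.59 degrees, less where a joint would pass 70% of its speed; a pose out of reach is approached as far as the arm can. A call with a number of a shift or a turn outside -1 to 1 is refused whole. A call with a gripper value outside its range is refused whole. The fingers move at their own pace and stop on an object; "grip_force" is the grip in N (left out, the last holds). Time passes only in rows, so rows that repeat a pose let the fingers close. It gives the time, the measured TCP pose, the force and the opening at its end, in the units of the state.
- telemetry.observe(): the state, without advancing time (a new reading comes with each control period).
- imaging.get_image(name): name is "side" or "top"; returns a dict with "color" (384x512x3 uint8, blue, green, red), "vertical_fov" (degrees; the focal length in pixels is half the picture's height over the tangent of half this angle, whatever the lens; pixels are square), "cx", "cy" (the principal point, pixels), "D" ([k1, k2, p1, p2, k3] as OpenCV has them; the pictures are not rectified), "world_from_camera" (4x4, takes a point from camera to world coordinates). Camera axes: x right, y down, z forward; pixel columns grow to the right and rows downward; lengths in mm; the calibration is good to about 2 mm. A picture is of the moment at which its call begins. There is no depth.
- finish_job(): hands the job in, once; it reports no verdict.
The state is a dict: "time": time; "qpos": joint angles; "dq": joint speeds; "joint_efforts": joint torques, N m; "eef_pos": TCP position; "ee_rot": TCP orientation; "wrist_force": force on the tool from outside, world axes, zero at the start; "ft_torque": the same for the moment, N m; "finger_gap": finger opening in mm.
Only numpy, scipy, OpenCV 4.12 (cv2) and the standard library are available. Lean on these libraries where they do the work, as an engineer would, in place of code of your own. Each camera call takes 0.05 s, during which the arm holds its last target.

## Working session

There is one attempt and no reset: what is moved stays moved. The work goes in short steps, Python scripts to look and compute and a tool call to move; the robot and the scene stay as the last step left them, time stands still between calls to the robot, and variables do not carry over. Pictures are saved under pics/ and viewed, and the job is handed in when it is done.

Besides the shell and the picture viewer there is one more tool, called after "Call:" as name(argument=value, ...) on one line, values as JSON. drive_tool: Moves the arm, as the interface text tells. Scaled input: -1 to 1 covers 0.6 m each way for a shift and 180 degrees each way for a turn. Its arguments: {"type":"object","properties":{"deltas":{"type":"array"},"grip_force":{"type":"number"}},"required":["deltas"]}

```bash
mkdir -p pics; ls; python3 - <<'E'
from rig import telemetry, imaging
import cv2, pickle
s=telemetry.observe(); print(s)
for n in("side","top"):
    d=imaging.get_image(n); pickle.dump(d,open(f"pics/{n}0.pkl","wb"))
    cv2.imwrite(f"pics/{n}0.png",d["color"]); print({k:v for k,v in d.items() if k!="color"})
E
```

```text
pics
{'time': 0.0, 'qpos': array([ 6.67718871e+01,  1.72158563e+01,  8.71805373e+01, -3.23025481e-04,
        7.56730337e+01, -3.81537997e+00]), 'dq': array([-0.05863585,  0.07166649,  0.0107062 , -0.02983392, -0.08063894,
        0.10062514]), 'joint_efforts': array([-6.98612857e-04, -5.43516326e+01, -3.61799097e+01, -1.68115241e-05,
        4.05444007e-03, -5.75909667e-05]), 'eef_pos': array([182.71620774, 518.52960691, 252.71738139]), 'ee_rot': array([[-9.43149265e-01,  3.32369133e-01, -4.72879587e-04],
       [ 3.32369461e-01,  9.43148608e-01, -1.11566780e-03],
       [ 7.51821852e-05, -1.20941200e-03, -9.99999266e-01]]), 'wrist_force': array([-0.30319329,  0.21762907,  0.52097071]), 'ft_torque': array([ 6.36259921e-05, -2.25221155e-02,  1.37307471e-02]), 'finger_gap': 85.62028191765773}
{'vertical_fov': 45.69001129129735, 'cx': 258.11594009563794, 'cy': 193.47985338809403, 'D': array([-0.12303406,  0.        ,  0.        ,  0.        ,  0.        ]), 'world_from_camera': array([[-9.87647698e-01, -1.06693740e-01,  1.14753960e-01,
         3.27678907e+02],
       [-1.55969738e-01,  5.99231527e-01, -7.85235645e-01,
         1.28091549e+03],
       [ 1.50155373e-02, -7.93434322e-01, -6.08470632e-01,
         1.07773975e+03],
       [ 0.00000000e+00,  0.00000000e+00,  0.00000000e+00,
         1.00000000e+00]])}
{'vertical_fov': 47.8851477895158, 'cx': 259.0289632944848, 'cy': 194.43046062312803, 'D': array([-0.11847743,  0.        ,  0.        ,  0.        ,  0.        ]), 'world_from_camera': array([[ 2.81329075e-02, -9.82019070e-01,  1.86673741e-01,
         2.83262504e+02],
       [-9.99353826e-01, -3.18104862e-02, -1.67338764e-02,
        -5.37962268e-02],
       [ 2.23711682e-02, -1.86082344e-01, -9.82279437e-01,
         1.34728468e+03],
       [ 0.00000000e+00,  0.00000000e+00,  0.00000000e+00,
         1.00000000e+00]])}
```

View pics/side0.png

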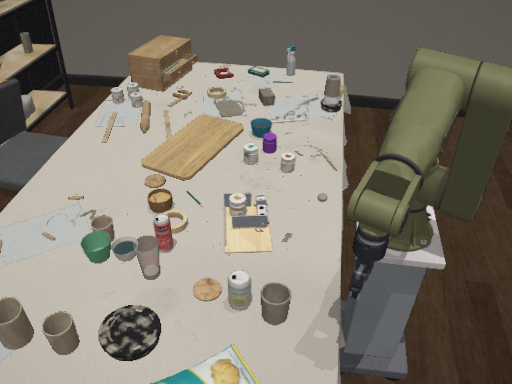

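View pics/top0.png

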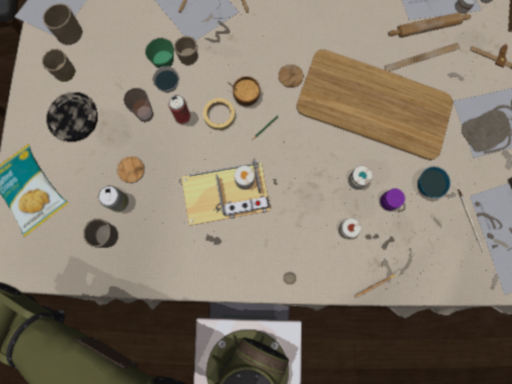

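```bash
python3 - <<'E'
import cv2
a=cv2.imread("pics/top0.png"); cv2.imwrite("pics/top0c.png",cv2.resize(a[150:235,170:285],None,fx=6.5,fy=6.5,interpolation=cv2.INTER_CUBIC))
cv2.imwrite("pics/top0d.png",cv2.resize(a[155:250,330:460],None,fx=6,fy=6,interpolation=cv2.INTER_CUBIC))
a=cv2.imread("pics/side0.png"); cv2.imwrite("pics/side0c.png",cv2.resize(a[120:260,210:310],None,fx=4,fy=4,interpolation=cv2.INTER_CUBIC))
E
```

```text
(no output)
```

View pics/top0c.png

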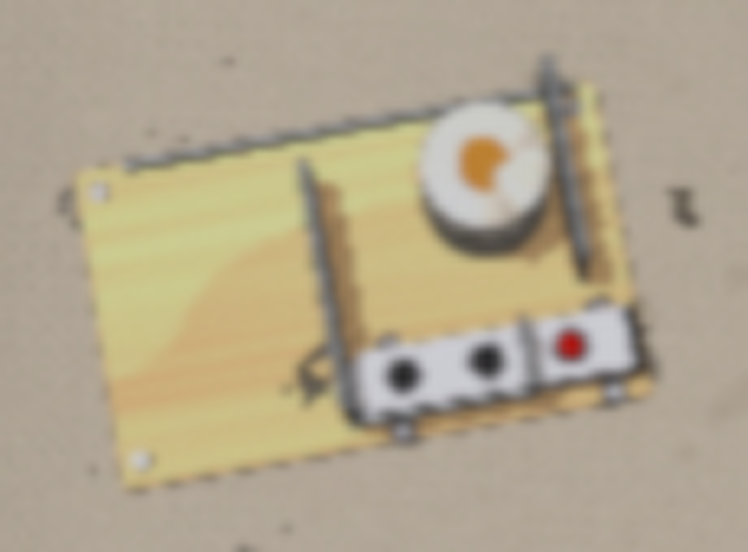

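View pics/top0d.png

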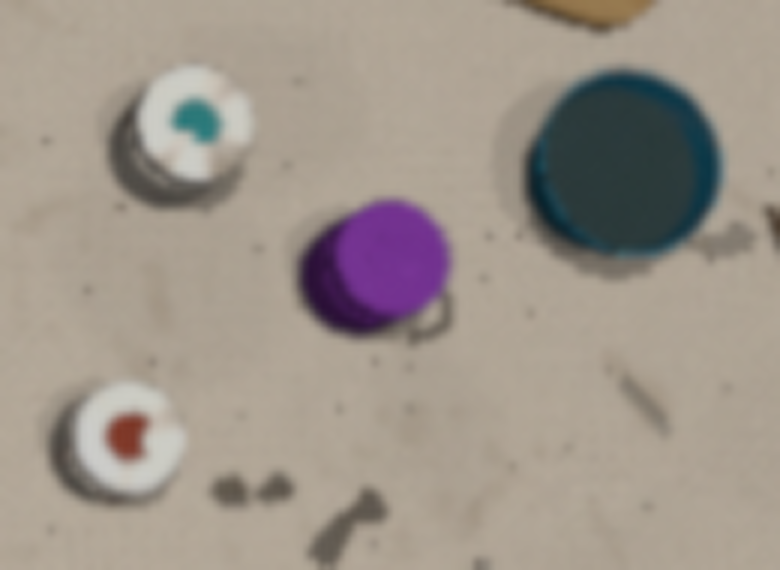

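View pics/side0c.png

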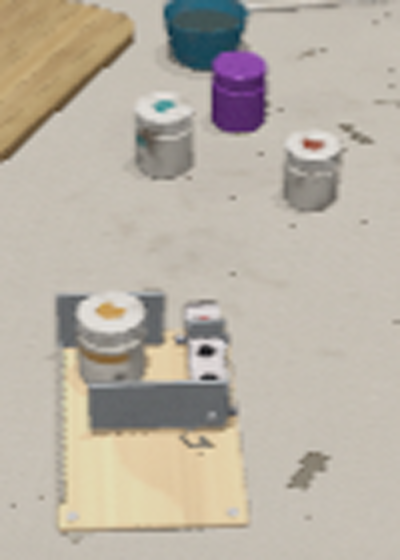

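```bash
cat > h.py <<'E'
import numpy as np, cv2, pickle
from scipy.optimize import least_squares
def cam(d):
    f=d["color"].shape[0]/2/np.tan(np.radians(d["vertical_fov"]/2))
    K=np.array([[f,0,d["cx"]],[0,f,d["cy"]],[0,0,1]]); T=d["world_from_camera"]; return K,d["D"],T
def proj(d,P):
    K,D,T=cam(d); W=np.linalg.inv(T); r,_=cv2.Rodrigues(W[:3,:3])
    return cv2.projectPoints(np.asarray(P,float).reshape(-1,3),r,W[:3,3],K,D)[0].reshape(-1,2)
def back(d,px,z):
    K,D,T=cam(d); u=cv2.undistortPoints(np.array(px,float).reshape(-1,1,2),K,D).reshape(-1,2)
    r=np.c_[u,np.ones(len(u))]@T[:3,:3].T; c=T[:3,3]
    return c+r*((z-c[2])/r[:,2])[:,None]
def uncrop(p,s,x0,y0): return (np.array(p,float)+.5)/s-.5+[x0,y0]
def H(p,P): # holder pose p=(x,y,yaw deg) -> world
    a=np.radians(p[2]); P=np.asarray(P,float).reshape(-1,3); R=np.array([[np.cos(a),-np.sin(a)],[np.sin(a),np.cos(a)]])
    return np.c_[P[:,:2]@R.T+p[:2],P[:,2]]
E
python3 - <<'E'
from h import *
t=pickle.load(open("pics/top0.pkl","rb")); s=pickle.load(open("pics/side0.pkl","rb"))
pt=uncrop([(80,170),(127,490),(592,85),(650,395),(486,361),(403,376),(570,345)],6.5,170,150)
Pt=[(85,133,8),(-75,133,8),(85,-127,8),(-75,-127,8),(-50,-50,42),(-50,-10,42),(-50,-90,48.5)]
ps=uncrop([(62,530),(247,525),(208,350),(209,378)],4,210,120)
Ps=[(85,133,8),(-75,133,8),(-50,-50,42),(-50,-10,42)]
fT=lambda p:(proj(t,H(p,Pt))-pt).ravel(); fS=lambda p:(proj(s,H(p,Ps))-ps).ravel()
for f in(fT,fS,lambda p:np.r_[fT(p),fS(p)]):
    r=least_squares(f,[400,0,10]); print(r.x.round(2)); print(r.fun.reshape(-1,2).round(2).tolist())
tt=uncrop([(195,124),(130,439)],6,330,155); print(back(t,tt[:1],73),back(t,tt[1:],67))
ss=uncrop([(163,106),(313,144)],4,210,120); print(back(s,ss[:1],73),back(s,ss[1:],67))
print("ochre",back(t,uncrop([(485,162)],6.5,170,150),81),H(r.x,[(35,-65,0)]))
print("silver",back(t,[(108,194)],115), "purple",back(t,uncrop([(392,258)],6,330,155),73),back(s,uncrop([(240,68)],4,210,120),73))
E
```

```text
[534.66  79.97  11.85]
[[-1.11, -0.1], [-0.91, 0.02], [0.55, -0.75], [0.75, 0.27], [0.28, 0.22], [0.14, 0.16], [0.27, 0.08]]
[536.56  84.56  12.59]
[[-0.92, -0.41], [1.0, -0.75], [-0.31, 0.53], [0.22, 0.71]]
[535.16  80.76  11.86]
[[-1.35, -0.25], [-1.15, -0.15], [0.31, -0.91], [0.51, 0.09], [0.03, 0.04], [-0.11, -0.01], [0.02, -0.1], [-0.77, -1.37], [1.09, -1.28], [0.42, 0.02], [0.82, 0.19]]
[[ 595.44897124 -335.76976123   73.        ]] [[ 433.72377053 -301.64617442   67.        ]]
[[ 600.08049083 -332.50900862   73.        ]] [[ 437.89761941 -296.85423528   67.        ]]
ochre [[583.42453793  24.68295215  81.        ]] [[582.7755408   24.34158747   0.        ]]
silver [[504.43547022 420.19105369 115.        ]] purple [[ 529.07310772 -436.98456475   73.        ]] [[ 531.22782698 -425.04665565   73.        ]]
```

```bash
cat >> h.py <<'E'
HP=(535.0,80.3,11.9)
R0=np.array([[-9.43149265e-01,3.32369133e-01,0],[3.32369461e-01,9.43148608e-01,0],[0,0,-1]])
def Ry(yaw): a=np.radians(yaw); c,s=np.cos(a),np.sin(a); return np.array([[c,s,0],[s,-c,0],[0,0,-1]])
def delta(p0,yaw0,p1,yaw1):
    d=Ry(yaw0).T@(np.array(p1,float)-p0)/600
    return np.r_[d,((yaw0-yaw1+180)%360-180)/180].round(4)
E
python3 - <<'E'
from h import *
for P in[(-50,-88,48.5),(-50,-90,0),(35,11,8)]: print(H(HP,[P]))
b=H(HP,[(-50,-88,0)])[0]
yaw0=np.degrees(np.arctan2(.33237,-.94315));print(yaw0)
print(delta([182.793,518.726,253.281],yaw0,[b[0],b[1],120],101.9))
E
```

```text
[[504.22051906 -16.11899996  48.5       ]]
[[504.63292743 -18.07601793   0.        ]]
[[566.97956844  98.28074533   8.        ]]
160.58732943396492
[-0.8015 -0.6627  0.2221  0.326 ]
```

Call:
drive_tool(deltas=[[-1,-0.8015,-0.6627,0.2221,0.326],[-1,-0.8015,-0.6627,0.2221,0.326],[-1,-0.8015,-0.6627,0.2221,0.326],[-1,-0.8015,-0.6627,0.2221,0.326],[-1,-0.8015,-0.6627,0.2221,0.326],[-1,-0.8015,-0.6627,0.2221,0.326],[-1,-0.8015,-0.6627,0.2221,0.326],[-1,-0.8015,-0.6627,0.2221,0.326],[-1,-0.8015,-0.6627,0.2221,0.326],[-1,-0.8015,-0.6627,0.2221,0.326]], grip_force=40)

```text
time: 1.1
eef_pos: [435.2, 97.6, 148.5]
ee_rot: [[-0.206, 0.978, 0.0], [0.978, 0.206, 0.0], [0.0, 0.0, -1.0]]
wrist_force: [0.7, 0.8, 0.9]
finger_gap: -0.2
```

```bash
python3 - <<'E'
from h import *
print(delta([435.0,98.9,148.7],101.9,[504.2,-16.1,100],101.9))
E
```

```text
[-0.2113  0.0733  0.0812  0.    ]
```

Call:
drive_tool(deltas=[[-1,-0.0704,0.0244,0.0271,0],[-1,-0.1409,0.0489,0.0541,0],[-1,-0.2113,0.0733,0.0812,0],[-1,-0.2113,0.0733,0.0812,0]])

```text
time: 1.5
eef_pos: [504.6, -19.0, 97.8]
ee_rot: [[-0.202, 0.979, -0.003], [0.979, 0.202, -0.0], [0.0, -0.003, -1.0]]
wrist_force: [-0.4, 1.3, 1.0]
finger_gap: -0.2
```

```bash
python3 - <<'E'
from rig import telemetry, imaging
import cv2, pickle
s=telemetry.observe(); print(s["eef_pos"],s["ee_rot"],s["wrist_force"],s["qpos"])
for n in("side","top"):
    d=imaging.get_image(n); pickle.dump(d,open(f"pics/{n}1.pkl","wb"))
    a=d["color"]
    c=a[150:260,200:320] if n=="side" else a[130:250,170:300]
    cv2.imwrite(f"pics/{n}1.png",cv2.resize(c,None,fx=5,fy=5,interpolation=cv2.INTER_CUBIC))
E
```

```text
[504.55495064 -19.0180954   97.84182682] [[-2.02398222e-01  9.79299613e-01 -2.68853094e-03]
 [ 9.79303199e-01  2.02398706e-01 -9.37943857e-05]
 [ 4.52302377e-04 -2.65187076e-03 -9.99996381e-01]] [-0.43857615  1.25071655  1.01324642] [-6.30565380e+00  2.25742854e+01  1.02773798e+02 -2.72400140e-02
  5.48044390e+01 -1.79671951e+01]
```

View pics/side1.png

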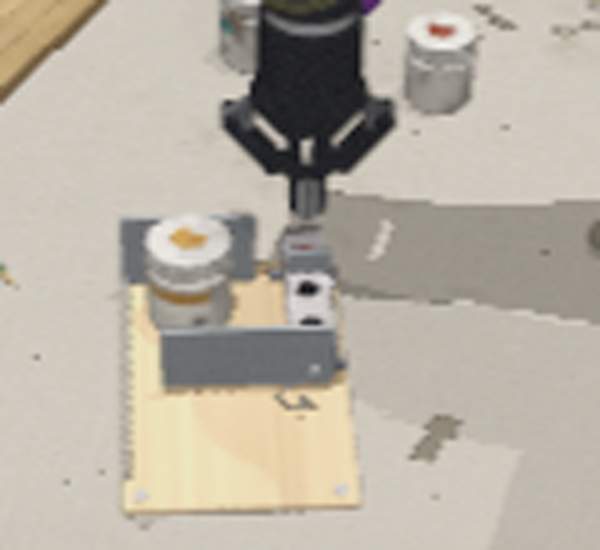

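View pics/top1.png

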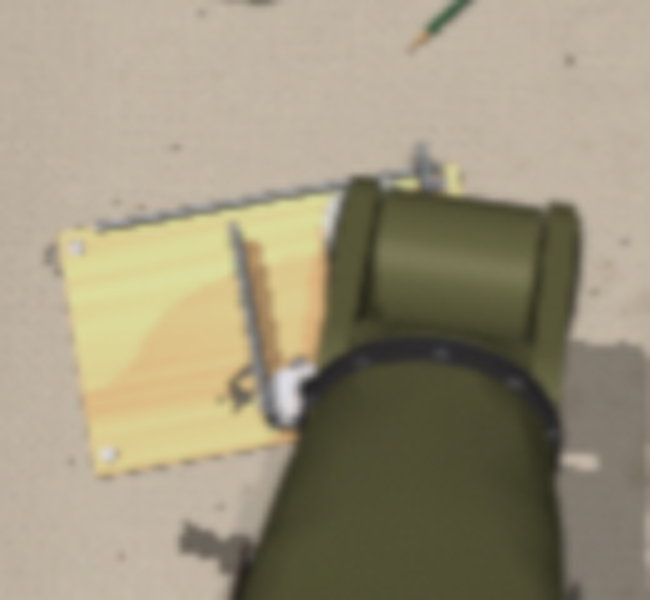

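```bash
python3 - <<'E'
from h import *
s=pickle.load(open("pics/side1.pkl","rb"))
q=lambda P:((proj(s,P)-[200,150]+.5)*5-.5).round(1).tolist()
print("tip pred",q([(504.5,-19,75.8)]))
for hp in [(534.7,80,11.9),(535,80.3,11.9),(535.2,80.8,11.9),(536.5,84.5,12)]:
  print(hp,"button,tabtop ends,h2,h3",q(H(hp,[(-50,-90,48.5),(-33,-72,63),(-67,-72,63),(-50,-50,42),(-50,-10,42),(-65,-16+0,66)])))
E
```

```text
tip pred [[310.6, 215.5]]
(534.7, 80, 11.9) button,tabtop ends,h2,h3 [[310.0, 245.7], [288.3, 245.7], [335.3, 244.8], [313.0, 287.1], [316.3, 322.9], [337.8, 290.8]]
(535, 80.3, 11.9) button,tabtop ends,h2,h3 [[309.5, 245.9], [287.8, 245.9], [334.8, 245.0], [312.5, 287.3], [315.8, 323.1], [337.3, 291.0]]
(535.2, 80.8, 11.9) button,tabtop ends,h2,h3 [[309.1, 246.3], [287.4, 246.3], [334.5, 245.4], [312.1, 287.7], [315.4, 323.6], [337.0, 291.4]]
(536.5, 84.5, 12) button,tabtop ends,h2,h3 [[306.4, 249.1], [284.6, 249.2], [331.8, 248.2], [309.4, 290.7], [312.8, 326.6], [334.3, 294.4]]
```

Call:
drive_tool(deltas=[[-1,0.003,0.0003,0.015,0],[-1,0.006,0.0007,0.03,0],[-1,0.006,0.0007,0.04,0],[-1,0.006,0.0007,0.042,0],[-1,0.006,0.0007,0.044,0],[-1,0.006,0.0007,0.046,0],[-1,0.006,0.0007,0.048,0],[-1,0.006,0.0007,0.05,0],[-1,0.006,0.0007,0.05,0]])

```text
time: 2.5
eef_pos: [503.7, -11.8, 70.3]
ee_rot: [[-0.206, 0.978, 0.0], [0.978, 0.206, -0.0], [-0.0, 0.0, -1.0]]
wrist_force: [0.4, 0.8, 2.6]
finger_gap: 0.0
```

Call:
drive_tool(deltas=[[-1,-0.005,0,0,0],[-1,-0.005,0,0,0],[-1,-0.005,0,0,0],[-1,-0.005,0,0,0]])

```text
time: 2.9
eef_pos: [504.3, -14.8, 70.3]
ee_rot: [[-0.206, 0.978, 0.0], [0.978, 0.206, -0.0], [-0.0, 0.0, -1.0]]
wrist_force: [0.2, -0.6, 2.6]
finger_gap: 0.2
```

```bash
cat > st.py <<'E'
from rig import telemetry
s=telemetry.observe(); print(s["time"],s["eef_pos"].round(2),s["wrist_force"].round(2),s["ft_torque"].round(2),s["finger_gap"])
E
python3 st.py
```

```text
2.9 [504.28 -14.82  70.27] [ 0.24 -0.64  2.63] [-0.1  -0.06 -0.01] 0.18234105640972365
```

Call:
drive_tool(deltas=[[-1,0,0,0.0017,0],[-1,0,0,0.0033,0],[-1,0,0,0.005,0],[-1,0,0,0.005,0]])

```text
time: 3.3
eef_pos: [504.2, -14.8, 67.1]
ee_rot: [[-0.206, 0.978, 0.0], [0.978, 0.206, -0.0], [-0.0, 0.0, -1.0]]
wrist_force: [0.6, -1.5, 4.0]
finger_gap: 0.3
```

```bash
python3 st.py
```

```text
3.3 [504.24 -14.76  67.09] [ 0.6  -1.53  3.97] [-0.23 -0.16  0.06] 0.34644938440170636
```

Call:
drive_tool(deltas=[[-1,0,0,0.0017,0],[-1,0,0,0.0033,0],[-1,0,0,0.005,0],[-1,0,0,0.006,0],[-1,0,0,0.006,0]])

```text
time: 3.8
eef_pos: [504.3, -14.8, 63.8]
ee_rot: [[-0.206, 0.978, 0.0], [0.978, 0.206, -0.0], [-0.0, 0.0, -1.0]]
wrist_force: [0.8, -2.7, 6.8]
finger_gap: 0.1
```

```bash
python3 st.py
```

```text
3.8 [504.33 -14.79  63.76] [ 0.8  -2.69  6.76] [-0.39  0.05  0.01] 0.14222846536036568
```

Call:
drive_tool(deltas=[[-1,0.0017,0,0,0],[-1,0.0033,0,0,0],[-1,0.005,0,0,0],[-1,0.0067,0,0,0],[-1,0.0067,0,0,0]])

```text
time: 4.3
eef_pos: [503.6, -11.1, 64.0]
ee_rot: [[-0.206, 0.978, 0.001], [0.978, 0.206, -0.001], [-0.001, 0.001, -1.0]]
wrist_force: [-0.1, -4.9, 9.7]
finger_gap: -0.4
```

```bash
python3 st.py
```

```text
4.3 [503.64 -11.06  63.99] [-0.09 -4.86  9.74] [-0.72  0.02 -0.02] -0.37468643717178224
```

Call:
drive_tool(deltas=[[-1,0.0017,0,0,0],[-1,0.0033,0,0,0],[-1,0.005,0,0,0],[-1,0.005,0,0,0]])

```text
time: 4.7
eef_pos: [503.2, -8.1, 64.0]
ee_rot: [[-0.206, 0.978, 0.001], [0.978, 0.206, -0.0], [-0.001, 0.001, -1.0]]
wrist_force: [0.8, -3.3, 9.4]
finger_gap: 0.2
```

```bash
python3 st.py
```

```text
4.7 [503.17  -8.06  64.04] [ 0.83 -3.3   9.39] [-0.63 -0.16 -0.05] 0.23473605159869398
```

Call:
drive_tool(deltas=[[-1,0.0017,0,0,0],[-1,0.0033,0,0,0],[-1,0.0033,0,0,0]])

```text
time: 5.0
eef_pos: [502.8, -6.1, 64.1]
ee_rot: [[-0.206, 0.978, 0.001], [0.978, 0.206, -0.001], [-0.001, 0.001, -1.0]]
wrist_force: [0.6, -4.6, 9.6]
finger_gap: -0.1
```

```bash
python3 st.py; python3 - <<'E'
from rig import telemetry, imaging
import cv2, pickle
d=imaging.get_image("side"); pickle.dump(d,open(f"pics/side2.pkl","wb"))
cv2.imwrite("pics/side2.png",cv2.resize(d["color"][170:240,215:290],None,fx=8,fy=8,interpolation=cv2.INTER_CUBIC))
E
```

```text
5.0 [502.78  -6.15  64.06] [ 0.59 -4.61  9.59] [-0.72 -0.17  0.02] -0.09918411440801912
```

View pics/side2.png

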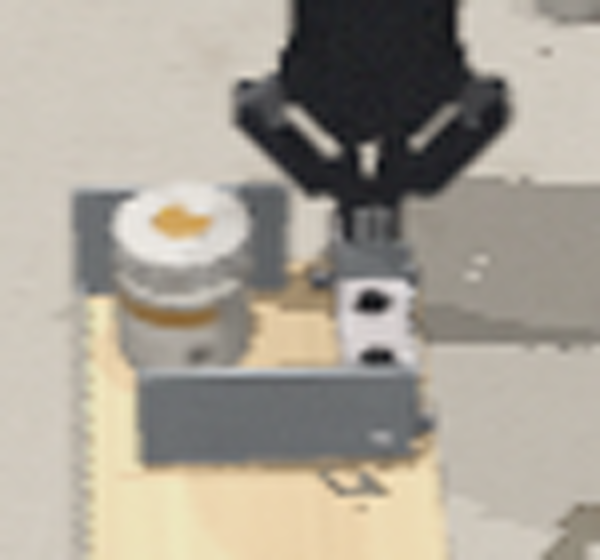

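Call:
drive_tool(deltas=[[-1,0.0017,0,0,0],[-1,0.0033,0,0,0],[-1,0.005,0,0,0],[-1,0.0067,0,0,0],[-1,0.0083,0,0,0],[-1,0.0083,0,0,0]])

```text
time: 5.65
eef_pos: [501.8, -1.8, 64.1]
ee_rot: [[-0.206, 0.978, 0.002], [0.978, 0.206, -0.001], [-0.002, 0.001, -1.0]]
wrist_force: [1.6, -9.3, 8.4]
finger_gap: 0.3
```

```bash
python3 st.py; python3 - <<'E'
from rig import telemetry, imaging
import cv2, pickle
d=imaging.get_image("side"); pickle.dump(d,open(f"pics/side3.pkl","wb"))
cv2.imwrite("pics/side3.png",cv2.resize(d["color"][170:240,215:290],None,fx=8,fy=8,interpolation=cv2.INTER_CUBIC))
E
```

```text
5.65 [501.85  -1.77  64.05] [ 1.56 -9.26  8.4 ] [-1.49 -0.22  0.  ] 0.3016671763278314
```

View pics/side3.png

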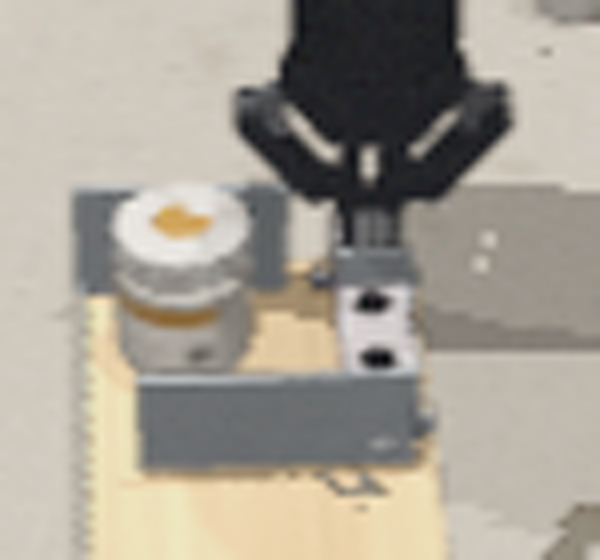

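```bash
cat > slide.py <<'E'
import sys
from h import *
def prof(d):
    g=d["color"][195:250,237:262].astype(float).mean(2).mean(1); return g
def shift(d1):
    d0=pickle.load(open("pics/side0.pkl","rb"))
    a,b=d0["color"],d1["color"]
    t=cv2.resize(a[210:233,236:264],None,fx=10,fy=10,interpolation=cv2.INTER_CUBIC)
    w=cv2.resize(b[206:246,232:270],None,fx=10,fy=10,interpolation=cv2.INTER_CUBIC)
    m=cv2.matchTemplate(w,t,cv2.TM_CCOEFF_NORMED); _,v,_,l=cv2.minMaxLoc(m)
    du=np.array(l)/10+[232-236,206-210]
    s=np.arange(0,80,.5); p=proj(d0,H(HP,[(0,16+x-10,40) for x in s])); p-=p[0]
    return du,round(v,3),round(float(np.interp(du[1],p[:,1],s)),1)
if __name__=="__main__":
    for n in sys.argv[1:]: print(n,shift(pickle.load(open(f"pics/{n}.pkl","rb"))))
E
python3 slide.py side1 side2 side3
```

```text
side1 (array([0., 0.]), 0.994, 0.0)
side2 (array([0. , 0.4]), 0.95, 2.1)
side3 (array([0.1, 0.8]), 0.916, 4.3)
```

Call:
drive_tool(deltas=[[-1,0.0017,0,0,0],[-1,0.0033,0,0,0],[-1,0.005,0,0,0],[-1,0.0067,0,0,0],[-1,0.0083,0,0,0],[-1,0.0083,0,0,0]])

```text
time: 6.3
eef_pos: [500.8, 3.3, 64.0]
ee_rot: [[-0.206, 0.978, 0.001], [0.978, 0.206, -0.001], [-0.001, 0.001, -1.0]]
wrist_force: [1.2, -6.9, 8.9]
finger_gap: 0.2
```

```bash
python3 st.py; cat > snap.py <<'E'
import sys,slide
from h import *
from rig import imaging
n=sys.argv[1]
d=imaging.get_image("side"); pickle.dump(d,open(f"pics/{n}.pkl","wb"))
cv2.imwrite(f"pics/{n}.png",cv2.resize(d["color"][170:240,215:290],None,fx=8,fy=8,interpolation=cv2.INTER_CUBIC))
print(slide.shift(d))
E
python3 snap.py side4
```

```text
6.3 [500.75   3.34  64.04] [ 1.17 -6.85  8.86] [-1.17 -0.17  0.03] 0.16520754272029156
(array([-3.3,  2.5]), 0.867, 13.4)
```

View pics/side4.png

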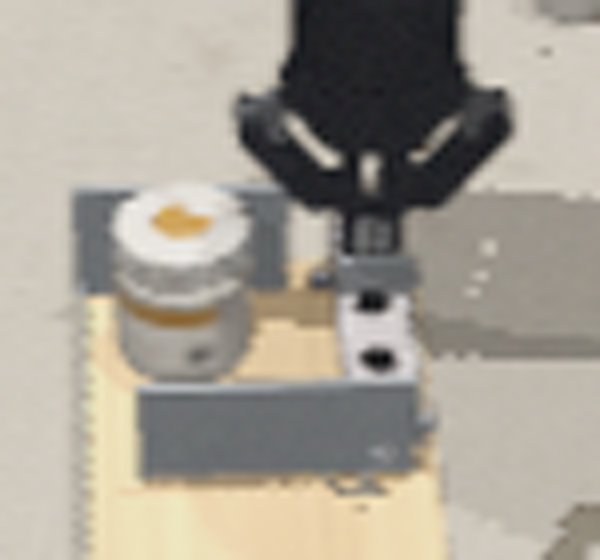

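Call:
drive_tool(deltas=[[-1,0.0025,0,0,0],[-1,0.005,0,0,0],[-1,0.0067,0,-0.007,0],[-1,0.0083,0,-0.015,0],[-1,0.0117,0,-0.015,0],[-1,0.015,0,-0.015,0],[-1,0.0183,0,-0.015,0],[-1,0.0217,0,-0.015,0],[-1,0.025,0,-0.015,0],[-1,0.025,0,-0.015,0]])

```text
time: 7.35
eef_pos: [497.0, 19.0, 72.4]
ee_rot: [[-0.207, 0.978, -0.0], [0.978, 0.207, 0.0], [0.0, -0.0, -1.0]]
wrist_force: [-0.5, -0.4, -1.0]
finger_gap: -0.0
```

```bash
python3 st.py; python3 snap.py side5
```

```text
7.35 [496.96  19.    72.37] [-0.51 -0.42 -1.02] [ 0.01 -0.01 -0.03] -0.04918066945007635
(array([-3. ,  5.7]), 0.87, 30.2)
```

View pics/side5.png

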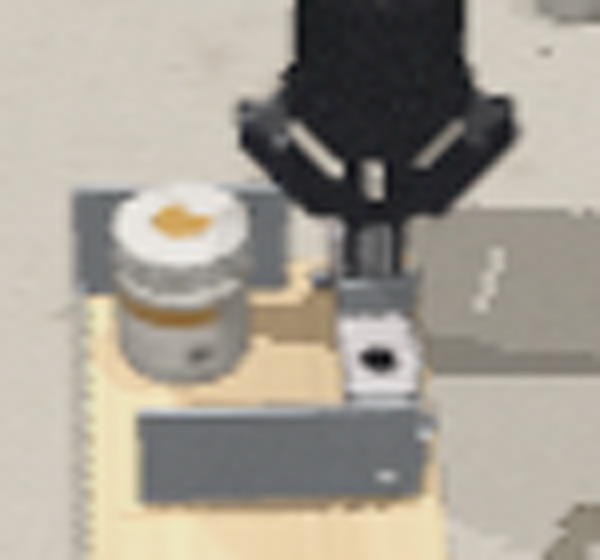

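Call:
drive_tool(deltas=[[-1,0.0017,0,0,0],[-1,0.0033,0,0,0],[-1,0.005,0,0,0],[-1,0.0067,0,0,0],[-1,0.0083,0,0,0],[-1,0.01,0,0,0],[-1,0.01,0,0,0]])

```text
time: 8.1
eef_pos: [495.9, 24.7, 72.6]
ee_rot: [[-0.206, 0.978, 0.0], [0.978, 0.206, 0.0], [0.0, 0.0, -1.0]]
wrist_force: [0.5, -0.1, -1.0]
finger_gap: 0.2
```

```bash
python3 st.py; python3 snap.py side6
```

```text
8.1 [495.9   24.65  72.59] [ 0.5  -0.08 -0.97] [-0.06  0.02  0.02] 0.1519586232665908
(array([-3.1,  6.8]), 0.866, 35.9)
```

View pics/side6.png

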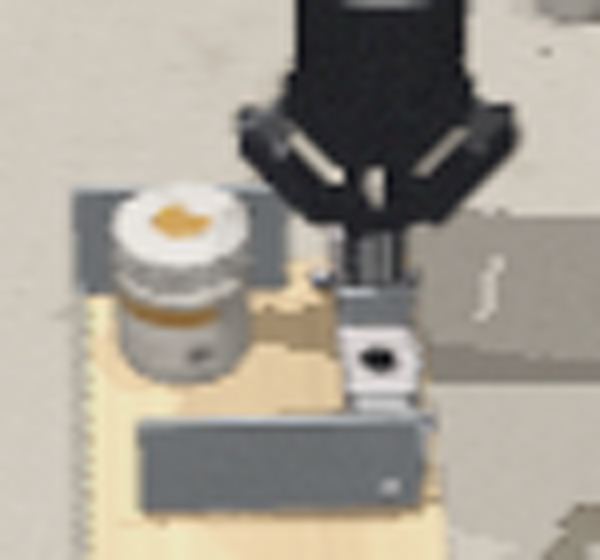

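Call:
drive_tool(deltas=[[-1,0.0017,0,0,0],[-1,0.0033,0,0,0],[-1,0.005,0,0,0],[-1,0.005,0,0,0]])

```text
time: 8.55
eef_pos: [495.2, 27.5, 72.6]
ee_rot: [[-0.207, 0.978, 0.0], [0.978, 0.207, 0.0], [0.0, 0.0, -1.0]]
wrist_force: [-0.5, -0.1, 1.2]
finger_gap: 0.4
```

```bash
python3 st.py; python3 snap.py side7
```

```text
8.55 [495.24  27.49  72.55] [-0.47 -0.12  1.23] [0.02 0.03 0.01] 0.4404721402054148
(array([-3.1,  7.8]), 0.841, 41.1)
```

Call:
drive_tool(deltas=[[-1,0.0017,0,0,0],[-1,0.0017,0,0,0]])

```text
time: 8.8
eef_pos: [495.0, 28.4, 72.5]
ee_rot: [[-0.206, 0.978, -0.0], [0.978, 0.206, 0.0], [0.0, -0.0, -1.0]]
wrist_force: [-0.0, 0.8, -0.1]
finger_gap: -0.1
```

```bash
python3 st.py; python3 snap.py side8
```

```text
8.8 [495.03  28.43  72.53] [-0.05  0.75 -0.1 ] [-0.02  0.07  0.02] -0.07729966063954564
(array([-3.1,  7.8]), 0.841, 41.1)
```

View pics/side8.png

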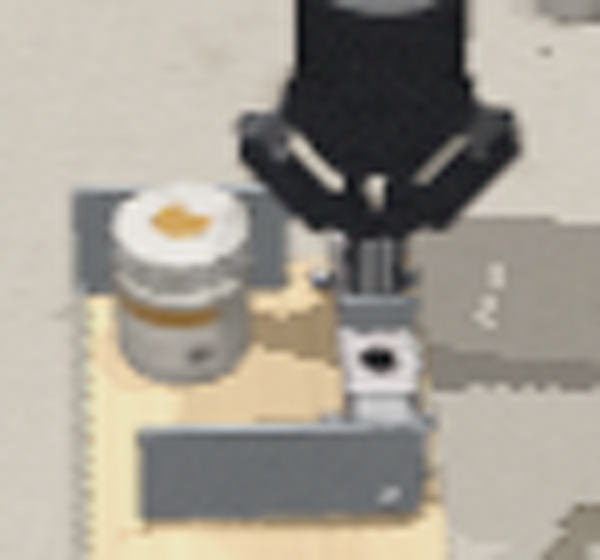

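Call:
drive_tool(deltas=[[-1,0.0017,0,0,0],[-1,0.0017,0,0,0]])

```text
time: 9.05
eef_pos: [494.8, 29.4, 72.5]
ee_rot: [[-0.206, 0.978, -0.0], [0.978, 0.206, 0.0], [0.0, 0.0, -1.0]]
wrist_force: [0.2, -0.6, 1.0]
finger_gap: -0.0
```

```bash
python3 st.py; python3 snap.py side9; python3 st.py
```

```text
9.05 [494.84  29.42  72.54] [ 0.2  -0.63  0.96] [-0.04  0.   -0.05] -0.014611041634962036
(array([-3.1,  7.8]), 0.841, 41.1)
9.1 [494.86  29.39  72.56] [-0.35 -0.46  1.01] [ 0.02 -0.02  0.02] -0.24953705836966444
```

Call:
drive_tool(deltas=[[-1,0.0017,0,0,0],[-1,0.0017,0,0,0]])

```text
time: 9.3
eef_pos: [494.6, 30.4, 72.5]
ee_rot: [[-0.206, 0.978, 0.0], [0.978, 0.206, -0.0], [-0.0, 0.0, -1.0]]
wrist_force: [-0.1, -0.8, -0.7]
finger_gap: 0.0
```

```bash
python3 st.py; python3 snap.py side10
```

```text
9.3 [494.64  30.35  72.53] [-0.14 -0.8  -0.69] [-0.07 -0.02 -0.06] 0.023773020726682977
(array([-3.1,  7.8]), 0.844, 41.1)
```

```bash
python3 - <<'E'
from h import *
print(delta([494.8,30.2,73],101.9,[596.5,-335,170],101.9))
E
```

```text
[-0.6305  0.0403 -0.1617  0.    ]
```

Call:
drive_tool(deltas=[[-1,-0.003,0,-0.05,0],[-1,-0.01,0,-0.12,0],[0,-0.05,0.003,-0.1617,0],[1,-0.12,0.008,-0.1617,0],[1,-0.2,0.013,-0.1617,0],[1,-0.28,0.018,-0.1617,0],[1,-0.36,0.023,-0.1617,0],[1,-0.44,0.028,-0.1617,0],[1,-0.52,0.033,-0.1617,0],[1,-0.58,0.037,-0.1617,0]])

```text
time: 10.35
eef_pos: [588.2, -308.3, 169.3]
ee_rot: [[-0.205, 0.979, -0.0], [0.979, 0.205, -0.0], [0.0, -0.0, -1.0]]
wrist_force: [0.2, 0.4, 0.7]
finger_gap: 85.1
```

```bash
python3 st.py; python3 - <<'E'
from h import *
from rig import imaging
for n,(y,x) in {"side":(120,210),"top":(150,170)}.items():
    d=imaging.get_image(n); pickle.dump(d,open(f"pics/{n}11.pkl","wb"))
    c=d["color"][120:260,210:310] if n=="side" else d["color"][150:235,170:285]
    k=4.2 if n=="side" else 6.5
    cv2.imwrite(f"pics/{n}11.png",cv2.resize(c,None,fx=k,fy=k,interpolation=cv2.INTER_CUBIC))
    if n=="top": cv2.imwrite("pics/top11d.png",cv2.resize(d["color"][130:260,310:460],None,fx=5,fy=4.6,interpolation=cv2.INTER_CUBIC))
E
```

```text
10.35 [ 588.18 -308.3   169.27] [0.25 0.39 0.68] [ 0.02 -0.02 -0.02] 85.11941272043681
```

View pics/top11.png

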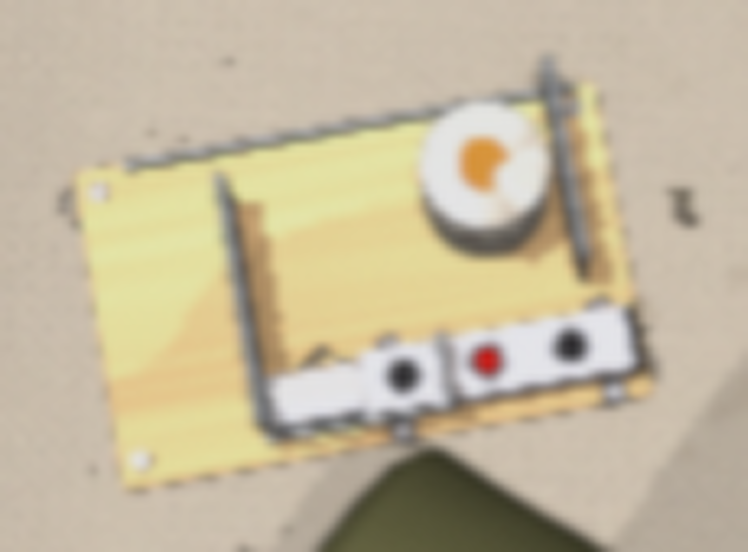

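View pics/side11.png

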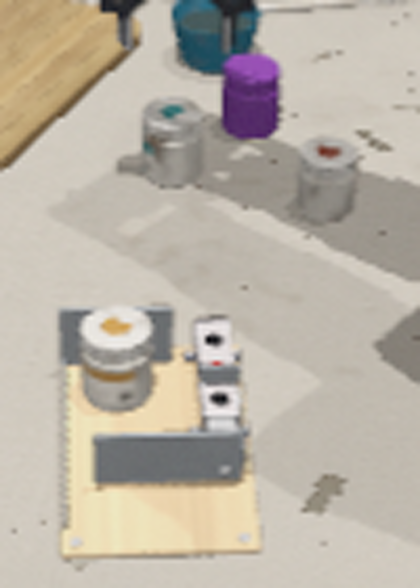

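```bash
python3 - <<'E'
from h import *
print(delta([588.2,-306,170],101.9,[596.8,-335,110],101.9))
E
```

```text
[-0.0503  0.0041  0.1     0.    ]
```

Call:
drive_tool(deltas=[[1,-0.025,0.002,0.03,0],[1,-0.05,0.004,0.07,0],[1,-0.05,0.004,0.1,0],[1,-0.05,0.004,0.1,0],[1,-0.05,0.004,0.1,0]])

```text
time: 10.95
eef_pos: [596.8, -334.0, 110.1]
ee_rot: [[-0.207, 0.978, -0.0], [0.978, 0.207, 0.0], [0.0, 0.0, -1.0]]
wrist_force: [-0.7, 0.1, 0.2]
finger_gap: 85.6
```

```bash
python3 st.py; python3 - <<'E'
from h import *
from rig import imaging
d=imaging.get_image("side"); pickle.dump(d,open(f"pics/side12.pkl","wb"))
cv2.imwrite("pics/side12.png",cv2.resize(d["color"][90:190,220:320],None,fx=6,fy=6,interpolation=cv2.INTER_CUBIC))
E
```

```text
10.95 [ 596.84 -334.    110.07] [-0.7   0.05  0.24] [0.   0.02 0.01] 85.6201023706155
```

View pics/side12.png

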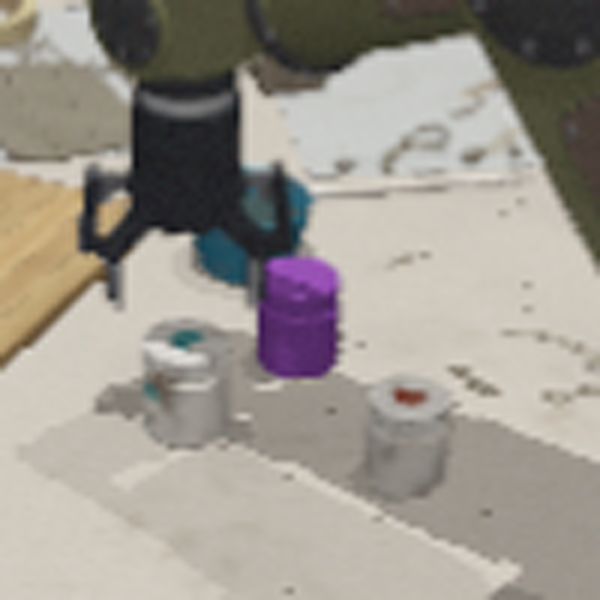

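Call:
drive_tool(deltas=[[1,-0.001,0,0.03,0],[1,-0.001,0,0.065,0],[1,-0.001,0,0.09,0],[1,-0.001,0,0.103,0],[1,-0.001,0,0.103,0],[-1,-0.001,0,0.103,0],[-1,-0.001,0,0.103,0],[-1,-0.001,0,0.103,0],[-1,-0.001,0,0.103,0],[-1,-0.001,0,0.103,0]], grip_force=40)

```text
time: 12.0
eef_pos: [597.3, -335.3, 49.0]
ee_rot: [[-0.206, 0.978, 0.002], [0.978, 0.206, -0.001], [-0.001, 0.001, -1.0]]
wrist_force: [-0.2, -0.6, 6.0]
finger_gap: 60.8
```

```bash
python3 st.py
```

```text
12.0 [ 597.34 -335.34   49.03] [-0.15 -0.6   5.95] [-0.01  0.21  0.01] 60.77099212783581
```

Call:
drive_tool(deltas=[[-1,0,0,-0.005,0],[-1,0,0,-0.02,0],[-1,0,0,-0.05,0],[-1,0,0,-0.09,0],[-1,0,0,-0.13,0],[-1,0,0,-0.165,0],[-1,0,0,-0.185,0],[-1,0,0,-0.193,0],[-1,0,0,-0.193,0]])

```text
time: 12.9
eef_pos: [596.9, -335.0, 164.0]
ee_rot: [[-0.206, 0.978, 0.0], [0.978, 0.206, -0.0], [-0.0, 0.0, -1.0]]
wrist_force: [0.1, 0.1, -2.5]
finger_gap: 61.2
```

```bash
python3 st.py; python3 - <<'E'
from h import *
from rig import imaging
d=imaging.get_image("side"); pickle.dump(d,open(f"pics/side13.pkl","wb"))
cv2.imwrite("pics/side13.png",cv2.resize(d["color"][90:190,220:320],None,fx=6,fy=6,interpolation=cv2.INTER_CUBIC))
HP=(534.8,81,11.9)
print(H(HP,[(35,11,8)]),delta([597.2,-335,164.5],101.9,H(HP,[(35,11,165)])[0],101.9))
E
```

```text
12.9 [ 596.85 -335.04  163.97] [ 0.12  0.13 -2.46] [-0.02  0.02  0.05] 61.215270321510175
[[566.77956844  98.98074533   8.        ]] [ 0.7182  0.0995 -0.0008  0.    ]
```

View pics/side13.png

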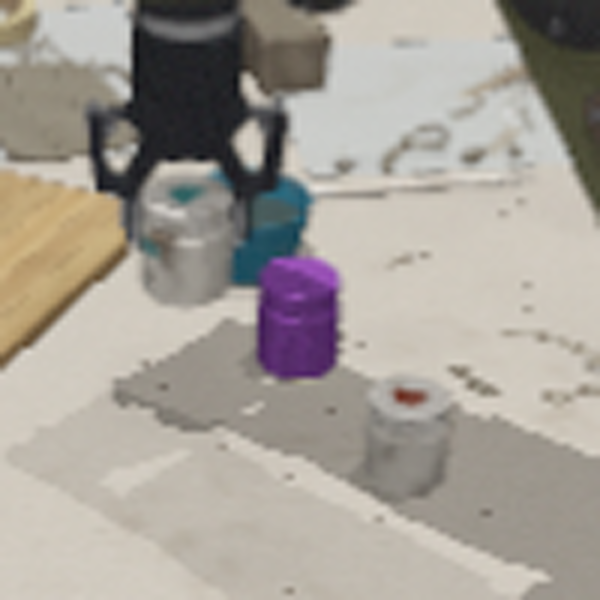

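Call:
drive_tool(deltas=[[-1,0.01,0.0014,0,0],[-1,0.04,0.0055,0,0],[-1,0.09,0.0125,0,0],[-1,0.15,0.0208,0,0],[-1,0.21,0.0291,0,0],[-1,0.27,0.0374,0,0],[-1,0.33,0.0457,0,0],[-1,0.39,0.054,0,0],[-1,0.45,0.0623,0,0],[-1,0.51,0.0706,0,0]])

```text
time: 13.95
eef_pos: [574.4, -25.1, 162.8]
ee_rot: [[-0.206, 0.978, -0.001], [0.978, 0.206, 0.0], [0.0, -0.001, -1.0]]
wrist_force: [1.1, 0.4, -2.5]
finger_gap: 61.4
```

Call:
drive_tool(deltas=[[-1,0.06,0.0083,0,0],[-1,0.115,0.0159,0,0],[-1,0.16,0.0222,0,0],[-1,0.19,0.0263,0,0],[-1,0.208,0.0289,0,0],[-1,0.208,0.0289,0,0],[-1,0.208,0.0289,0,0]])

```text
time: 14.65
eef_pos: [566.3, 98.3, 163.3]
ee_rot: [[-0.206, 0.978, -0.0], [0.978, 0.206, -0.0], [-0.0, -0.0, -1.0]]
wrist_force: [-0.8, -0.3, -3.0]
finger_gap: 61.2
```

```bash
python3 st.py; python3 - <<'E'
from h import *
from rig import imaging
for n in ("side","top"):
    d=imaging.get_image(n); pickle.dump(d,open(f"pics/{n}14.pkl","wb"))
    c=d["color"][150:255,200:300] if n=="side" else d["color"][140:235,170:285]
    cv2.imwrite(f"pics/{n}14.png",cv2.resize(c,None,fx=5.7,fy=5.7,interpolation=cv2.INTER_CUBIC))
E
```

```text
14.65 [566.28  98.33 163.27] [-0.81 -0.34 -3.03] [-0.    0.02  0.01] 61.16977797308653
```

View pics/side14.png

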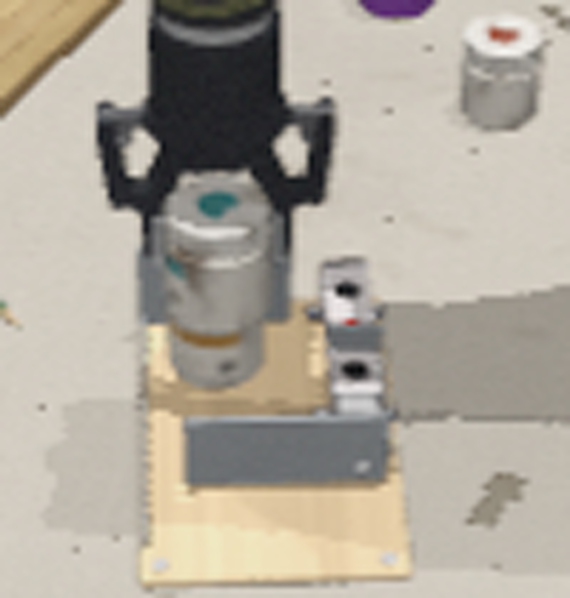

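View pics/top14.png

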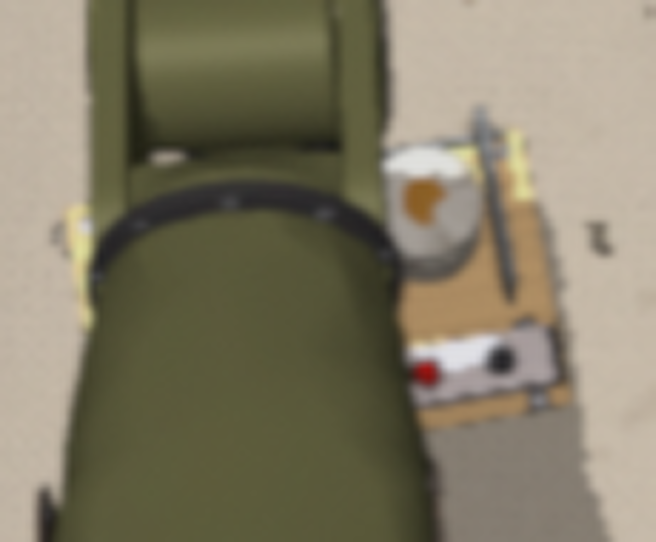

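```bash
python3 - <<'E'
from h import *
s=pickle.load(open("pics/side14.pkl","rb"))
print(back(s,uncrop([(217,202),(217,207)],5.7,200,150),187.8))
E
```

```text
[[568.84092724  99.14101049 187.8       ]
 [567.91539192 103.89330927 187.8       ]]
```

Call:
drive_tool(deltas=[[-1,0.0005,0,0.02,0],[-1,0.0005,0,0.05,0],[-1,0.0005,0,0.08,0],[-1,0.0005,0,0.11,0],[-1,0.0005,0,0.14,0],[-1,0.0005,0,0.16,0],[-1,0.0005,0,0.17,0],[-1,0.0005,0,0.173,0],[-1,0.0005,0,0.173,0]])

```text
time: 15.65
eef_pos: [566.5, 99.1, 60.0]
ee_rot: [[-0.206, 0.978, 0.0], [0.978, 0.206, 0.0], [-0.0, 0.0, -1.0]]
wrist_force: [0.7, -0.7, -2.7]
finger_gap: 61.2
```

```bash
python3 st.py; python3 snap.py side15
```

```text
15.65 [566.5   99.05  60.04] [ 0.66 -0.74 -2.68] [ 0.03 -0.03  0.04] 61.19045622600217
(array([1.6, 7.9]), 0.753, 41.6)
```

View pics/side15.png

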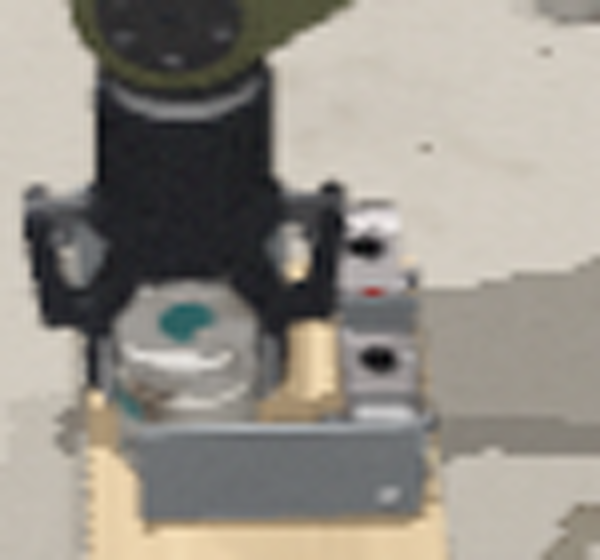

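Jar is over the gap, about 3 mm above the board (lid spot at crop (187,322)), and the end stop hasn't moved. Lowering it in small steps.

Call:
drive_tool(deltas=[[-1,0,0,0.0017,0],[-1,0,0,0.0033,0],[-1,0,0,0.0045,0],[-1,0,0,0.0045,0]])

```text
time: 16.1
eef_pos: [566.3, 99.1, 57.1]
ee_rot: [[-0.206, 0.978, 0.0], [0.978, 0.206, 0.0], [0.0, 0.0, -1.0]]
wrist_force: [-1.2, -0.9, -2.8]
finger_gap: 61.4
```

```bash
python3 st.py
```

```text
16.1 [566.29  99.11  57.06] [-1.19 -0.88 -2.79] [-0.05 -0.04 -0.03] 61.38842391158058
```

Call:
drive_tool(deltas=[[-1,0,0,0.001,0],[-1,0,0,0.002,0],[-1,0,0,0.002,0]])

```text
time: 16.4
eef_pos: [566.3, 99.2, 57.0]
ee_rot: [[-0.206, 0.978, 0.0], [0.978, 0.206, 0.0], [-0.0, 0.0, -1.0]]
wrist_force: [-6.8, -0.7, 11.0]
finger_gap: 61.3
```

```bash
python3 st.py
```

```text
16.4 [566.34  99.19  56.96] [-6.77 -0.72 10.99] [-0.16  1.3  -0.  ] 61.268144675952364
```

Call:
drive_tool(deltas=[[-1,0,0,-0.001,0],[-0.2,0,0,-0.001,0],[0.4,0,0,-0.001,0],[0.6,0,0,-0.001,0],[0.8,0,0,-0.001,0],[0.8,0,0,-0.001,0],[0.8,0,0,-0.001,0]])

```text
time: 17.1
eef_pos: [566.3, 99.1, 56.4]
ee_rot: [[-0.206, 0.978, -0.0], [0.978, 0.206, 0.0], [0.0, 0.0, -1.0]]
wrist_force: [-1.1, -0.7, -0.4]
finger_gap: 76.5
```

```bash
python3 st.py; python3 snap.py side16
```

```text
17.1 [566.33  99.1   56.38] [-1.08 -0.72 -0.36] [-0.07  0.01  0.  ] 76.49787379647577
(array([-4. ,  7.9]), 0.748, 41.6)
```

View pics/side16.png

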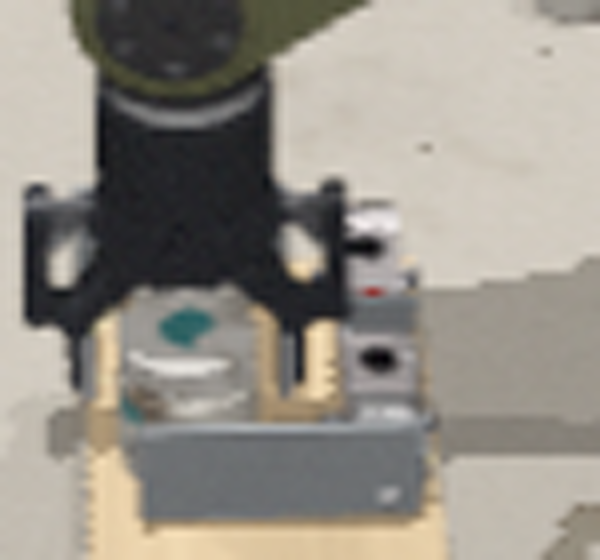

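Fingers are clear on both sides and the jar is standing. Lifting straight up, then moving away to look.

Call:
drive_tool(deltas=[[0.8,0,0,-0.015,0],[0.8,0,0,-0.05,0],[0.8,0,0,-0.1,0],[0.8,0,0,-0.17,0],[0.8,0,0,-0.23,0],[0.8,0.0,-0.06,-0.25,0],[0.8,0.06,-0.12,-0.25,0],[0.8,0.12,-0.18,-0.25,0],[0.8,0.2,-0.18,-0.25,0],[0.8,0.28,-0.18,-0.25,0]])

```text
time: 18.15
eef_pos: [424.8, 242.4, 207.9]
ee_rot: [[-0.205, 0.979, 0.002], [0.979, 0.205, 0.001], [0.0, 0.002, -1.0]]
wrist_force: [1.3, 0.1, 0.2]
finger_gap: 76.7
```

Call:
drive_tool(deltas=[[0.8,0.06,0,0,0],[0.8,0.12,0,0,0],[0.8,0.18,0,0,0],[0.8,0.18,0,0,0],[0.8,0.18,0,0,0]])

```text
time: 18.65
eef_pos: [403.4, 347.1, 206.8]
ee_rot: [[-0.208, 0.978, 0.0], [0.978, 0.208, -0.0], [-0.0, 0.0, -1.0]]
wrist_force: [0.6, -0.5, 0.8]
finger_gap: 77.0
```

```bash
python3 st.py; python3 - <<'E'
from h import *
import slide
from rig import imaging
for n in ("side","top"):
    d=imaging.get_image(n); pickle.dump(d,open(f"pics/{n}17.pkl","wb"))
    c=d["color"][120:260,210:310] if n=="side" else d["color"][150:235,170:285]
    k=4 if n=="side" else 6.5
    cv2.imwrite(f"pics/{n}17.png",cv2.resize(c,None,fx=k,fy=k,interpolation=cv2.INTER_CUBIC))
    if n=="side": print(slide.shift(d))
    cv2.imwrite(f"pics/{n}17f.png",d["color"])
E
```

```text
18.65 [403.38 347.13 206.76] [ 0.64 -0.54  0.84] [ 0.01  0.04 -0.01] 77.01931458657775
(array([0.8, 8. ]), 0.627, 42.1)
```

View pics/side17.png

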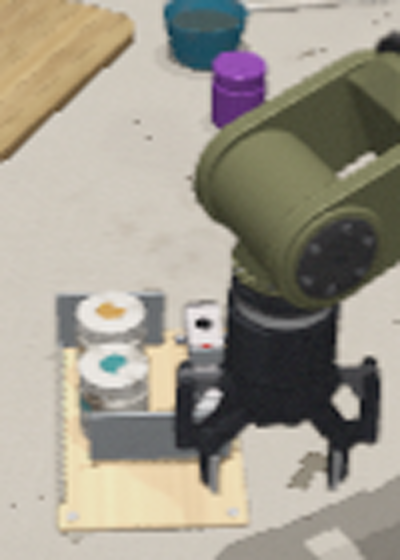

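View pics/top17.png

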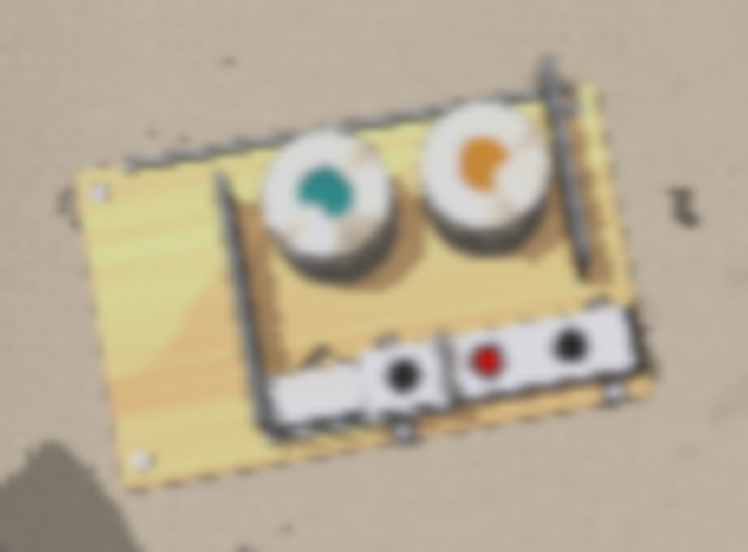

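View pics/top17f.png

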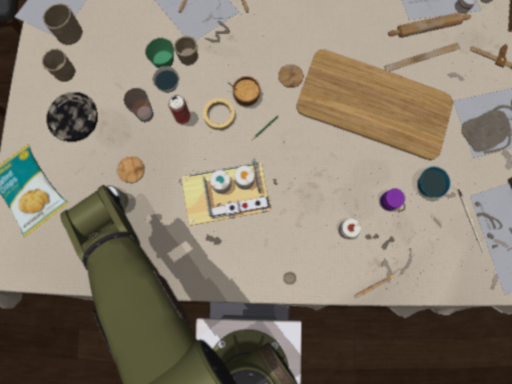

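```bash
python3 - <<'E'
from h import *
t=pickle.load(open("pics/top17.pkl","rb"));t0=pickle.load(open("pics/top0.pkl","rb"))
w=back(t,uncrop([(329,191),(485,162)],6.5,170,150),81); a=np.radians(11.9)
R=np.array([[np.cos(a),-np.sin(a)],[np.sin(a),np.cos(a)]])
print(w,(w[:,:2]-[534.8,80.7])@R)
b=back(t,uncrop([(487,361)],6.5,170,150),48.5); print((b[:,:2]-[534.8,80.7])@R)
# mean colour of button before/after
for d,(u,v) in((t0,(570,345)),(t,(487,361))):
    p=uncrop([(u,v)],6.5,170,150)[0].round().astype(int); print(p,d["color"][p[1]-1:p[1]+2,p[0]-1:p[0]+2].reshape(-1,3).tolist())
E
```

```text
[[567.3321947   96.13582691  81.        ]
 [583.42453793  24.68295215  81.        ]] [[ 35.01597693   8.39582061]
 [ 36.02859754 -64.83976788]]
[[-50.66566727 -50.2595077 ]]
[257 203] [[69, 68, 159], [28, 31, 168], [34, 35, 160], [57, 57, 156], [27, 30, 169], [28, 31, 164], [80, 78, 138], [49, 49, 147], [51, 51, 144]]
[244 205] [[83, 81, 153], [40, 41, 167], [39, 40, 166], [62, 61, 155], [29, 32, 179], [29, 32, 178], [81, 78, 146], [43, 44, 163], [40, 41, 162]]
```

```bash
python3 -c "
from rig import finish_job
print(finish_job())"
```

```text
the job is handed in; nothing more can be done
None
```

I pressed the red button flush and slid the tube out to the second hole, where the button popped up and locked. The teal jar now stands upright on the board between the ochre jar and the sliding end stop. I handed the job in at about 18.7 s of the 48 s, and it reported no verdict.

**Last checks, from the final pictures:**
- **Button and tube:** the button is at holder (-51, -50) mm, so the tube is about 40 mm out. It shows the same bright red as at the start. The side-view match gave 42 mm, but that method is rough.
- **Teal jar:** at about holder (35, 8) mm, near the middle of its gap.
- **Ochre jar:** at (36, -65) mm, unmoved.
- **Red jar:** standing where it was in the last overview.
- **Silver can:** the arm partly hid it in that overview, so I couldn't see it fully. Nothing came near it.
- **Robot:** the gripper is open and well clear, at rest, with wrist force near zero.

**Less certain:**
- **Lock:** I didn't feel the tab hit a stop at the end. I took the tube as locked because it stayed put while the fingers moved on about 3 mm, and because of the top view.
- **Side camera:** it read about 2 mm off the top camera and the arm, so I went mainly by the top camera.

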